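Pack the finished seals into their case

ROBOT

A 6-joint arm with a two-finger parallel gripper is mounted at the origin on a cart in front of the work surface, level with it; the furniture and walls round the work are solid. World frame = base frame: x ahead of the robot, y to its left, z up, the work surface at z = 0. Lengths are in m, angles in rad, forces in N, time in s.
With the tool pointing down it reaches from about 0.275 to 0.75 m from the base axis. Payload 10.2 kg.
Tool frame: the origin (TCP) lies midway between the tips of the shut fingers; the grasp point (between the pads) lies arm.grip_depth behind it (arm.grip_depth is the distance from the TCP to the grasp point, in m); z points along the fingers, y is the line along which they close (so a half turn about z gives the same grasp; the last joint's range is limited). The gripper opens to 85 mm and grips with 20 to 120 N. Pads are 22 mm wide; open, the fingers measure 114 mm over their backs; the gripper's body (76 mm by 85 mm) begins 54 mm behind the grasp point. The pads swing forward as they close: fully open they stand 13 mm farther back than shut.
Start: joints at [1.078, 0.313, 1.498, -0, 1.331, -0.223], TCP at [0.14, 0.506, 0.231] pointing down, gripper open.
Joint ranges: [-2.94, 2.94], [-0.97, 2.17], [0.19, 2.56], [-1.23, 4.37], [0.02, 3.11], [-2.88, 2.88]. Speed limits (rad/s): [2.39, 2.39, 3.01, 3.14, 3.14, 3.14].

INTERFACE

Orientations are given as a 3x3 rotation matrix whose columns are the frame's x, y, z axes.
In Python, from cell import arm, capture, camera_info gives the robot as it stands.
- The arm moves only by the tool step_arm, never from a script. Its argument "increments" is a list that holds one entry, the list of rows, each a list of 7 numbers: the turn, a rotation vector about the tool's x, y, z in units of 45 degrees (1.0 is 45 degrees), then the shift along the tool's x, y, z in units of 150 mm (1.0 is 150 mm), then the closure in counts, from 0 (fully open) to 255 (shut). In form: [[[rx, ry, rz, dx, dy, dz, fingers], ...]]. A call has 1 to 12 rows; each row is the pose to reach, as a shift and turn from the pose commanded when the call began, along the tool's axes at that moment; what a row does not reach only later rows make up. A row lasts 1/8 s, in which the tool goes at most 62.5 mm and 10.7 degrees, less where a joint would pass 70% of its speed; a pose out of reach is approached as far as the arm can. A call with a number of a shift or a turn outside -1 to 1 is refused whole. A call with a gripper value outside its range is refused whole. The fingers move at their own pace and stop on an object; "squeeze" is the grip in N (left out, the last holds). Time passes only in rows, so rows that repeat a pose let the fingers close. It gives the time, the measured TCP pose, the force, the opening and the grip force at its end, in the units of the state.
- arm.sense(): the state, without advancing time (a new reading comes with each control period).
- capture(name): name is "scene" or "top" or "wrist"; returns the picture (480x640x3 uint8, blue, green, red); there is no depth.
- camera_info(name): a dict with "intrinsics" (3x3 intrinsics, pixels), "k1" (the pictures are not rectified: a ray, as slopes to the right and down, at radius r is drawn at 1 + k1 r^2 times it, then the intrinsics apply), "position" and "attitude" of the camera in the world. Camera axes: x right, y up, looking along -z (the intrinsics and any distortion apply to the point x, -y, -z); pixel columns grow to the right and rows downward; lengths in m; the calibration is good to about 2 mm. A picture is of the moment at which its call begins: read the wrist's pose just before it. camera_info takes no time and is no camera call; for the wrist camera it gives the pose at the moment of the call.
- arm.finish_job(): hands the job in; it is judged then, once.
The state is a dict: "time_s": time; "qpos": joint angles; "qd": joint speeds; "joint_torque": joint torques, N m; "eef_pos": TCP position; "tcp_rot": TCP orientation; "wrist_force": force on the tool from outside, world axes, zero at the start; "moment": the same for the moment, N m; "finger_gap": finger opening in m; "finger_force": force on a finger pad.
Only numpy, scipy, OpenCV 4.12 (cv2) and the standard library are available. Lean on these libraries where they do the work, as an engineer would, in place of code of your own. Each camera call takes 0.05 s, during which the arm holds its last target. There are 200 camera calls.

TASK

Put the three finished seals, the ones with a turned knob on top, into the open seal case: stand each one knob up in the socket cut to its size, down on the socket's floor. Then put the wooden cover over them so that it sits flat and fully home on the base of the case. Leave the two flat-topped blanks standing where they are.

Things in the scene. Friction and masses are not known exactly. Their poses are not given: they have to be found in the camera images.
- seal_slender_mid (a point): The slender finished seal: cream stone standing upright on the brown card mat (7 mm thick), square shaft 15 x 15 mm, flat-sided up to 55 mm, then a turned round knob 12 mm across; 66 mm tall in all, about 45 g. The point is its centre, 33 mm above its underside; z up along it, x and y square to its sides. Belongs in the small square socket.
- seal_square_mid (a point): The stout finished seal: cream stone standing upright, square shaft 19 x 19 mm, flat-sided up to 45 mm, then a turned round knob 15 mm across; 56 mm tall, about 46 g. The point is its centre, 28 mm above its underside; axes as for the slender seal. Belongs in the large square socket.
- seal_oblong_mid (a point): The oblong finished seal: grey-green stone standing upright, shaft 12 mm (its x) by 26 mm (its y), flat-sided up to 38 mm, then a turned round knob 20 mm across, which overhangs the two broad sides by 4 mm (so grip across the 26 mm); 49 mm tall, about 45 g. The point is its centre, 24.5 mm above its underside. Belongs in the oblong socket.
- blank_thick_mid (a point): Flat-topped red stone blank, 22 x 22 x 42 mm, standing; no knob, to be left alone. The point is its centre, 21 mm up.
- blank_thin_mid (a point): Flat-topped red stone blank, 16 x 16 x 50 mm, standing; no knob, to be left alone. The point is its centre, 25 mm up.
- socket_small_floor (a point): Socket block of pale wood, 43 (x) x 46 (y) x 18 mm, fixed in the case base, with a square socket 21 x 21 mm, 14 mm deep, its mouth bevelled by 2.5 mm. The point is the centre of the socket's floor, z up; the block's top is 14 mm above it.
- socket_large_floor (a point): Socket block as the other, with a square socket 27 x 27 mm, 14 mm deep. The point is the centre of the socket's floor; the block's top is 14 mm above it.
- socket_oblong_floor (a point): Socket block as the other, with an oblong socket 19 mm (x) x 33 mm (y), 14 mm deep. The point is the centre of the socket's floor; the block's top is 14 mm above it. The three blocks stand 44 mm apart in a row along x of the base, in any order.
- case_seat (a point): Fixed base of the case: dark plinth 168 (x) x 82 mm (y). The point is the centre of the seat the cover rests on, 8 mm above the bench, z up. The row of socket blocks, 131 x 46 mm, rises 18 mm above it. Case and cover may be on opposite sides of a fixed drawer chest, 0.214 m tall: carry the cover round its far corner, 0.52 m ahead of the robot and 0.08 m left, or over it.
- cover_grip (a point): Lift-off cover of the case: brown wooden box open below, 152 (x) x 66 (y) x 81 mm high outside, 142 x 56 mm inside, loose, about 0.22 kg, standing on the bench away from the case. On top a dark wooden bar handle 60 (x) x 16 (y) x 26 mm high. The point is the handle's centre, 97 mm above the cover's lower rim, 16 mm above its top board; z up. Goes on either way round.

How it is judged:
By the outcome, as a careful person would: the job done as asked, in the order asked, and still so for the second after the job is handed in, with the robot touching nothing.
It also fails if it takes over 109 s, if anything falls off the work surface, if the arm or the gripper's body presses on something with over 40 N, if the wrist force passes 120 N, or if a joint passes its speed limit or range.

## Working session

There is one attempt and no reset: what is moved stays moved. The work goes in short steps, Python scripts to look and compute and a tool call to move; the robot and the scene stay as the last step left them, time stands still between calls to the robot, and variables do not carry over. Pictures are saved under pics/ and viewed, at most 20 in all, crops included, and the job is handed in when it is done.

Besides the shell and the picture viewer there is one more tool, called after "Request:" as a command line: name --argument value ..., lists and objects as JSON in quotes. step_arm: Moves the arm, as the interface text tells. Its arguments: {"type":"object","properties":{"increments":{"type":"array","items":{"type":"array","items":{"type":"array","items":{"type":"number"}}}},"squeeze":{"type":"number"}},"required":["increments"]}

```bash
ls; mkdir -p pics
python3 - <<'E'
from cell import arm,capture,camera_info
import cv2
for n in("scene","top","wrist"):
    i=camera_info(n);print(n,i)
    cv2.imwrite(f"pics/{n}0.png",capture(n))
s=arm.sense();print(s,arm.grip_depth)
E
```

```text
pics
scene {'intrinsics': array([[596.89675352,   0.        , 323.13351176],
       [  0.        , 596.89675352, 240.1162687 ],
       [  0.        ,   0.        ,   1.        ]]), 'k1': -0.015858349227126294, 'position': array([ 0.06691258, -0.32416916,  0.78240019]), 'attitude': array([[ 0.52657951,  0.61431525, -0.58764853],
       [-0.85011275,  0.37666642, -0.36800914],
       [-0.00472616,  0.69335358,  0.72058204]])}
top {'intrinsics': array([[490.01634282,   0.        , 323.91320188],
       [  0.        , 490.01634282, 241.37342838],
       [  0.        ,   0.        ,   1.        ]]), 'k1': 0.008034288437843375, 'position': array([0.50126134, 0.00577156, 0.91612615]), 'attitude': array([[ 0.00382714,  0.99076252, -0.13555433],
       [-0.99981005,  0.0063817 ,  0.01841578],
       [ 0.01911073,  0.1354581 ,  0.99059875]])}
wrist {'intrinsics': array([[418.26708082,   0.        , 327.20134452],
       [  0.        , 418.26708082, 241.78095108],
       [  0.        ,   0.        ,   1.        ]]), 'k1': 0.01222830233815552, 'position': array([0.0680088 , 0.52565991, 0.3728378
[... 269 characters left out ...]
  1.33097485e+00, -2.23416469e-01]), 'qd': array([-0.00046621, -0.00015185, -0.00226875,  0.00026192,  0.00068262,
        0.00077888]), 'joint_torque': array([ 2.08588724e-03, -4.12362456e+01, -2.59801966e+01, -1.78915666e-04,
        3.14903213e-03, -5.03313871e-06]), 'eef_pos': array([0.13986656, 0.50586318, 0.23089851]), 'tcp_rot': array([[-9.63830141e-01,  2.66516956e-01, -4.14571836e-04],
       [ 2.66517209e-01,  9.63829846e-01, -7.78101055e-04],
       [ 1.92199585e-04, -8.60447778e-04, -9.99999611e-01]]), 'wrist_force': array([-0.09450614, -0.04816952, -0.06046871]), 'moment': array([0.01381786, 0.00090127, 0.01694455]), 'finger_force': 0.0, 'finger_gap': 0.08517990614201115} 0.0187
```

View pics/scene0.png

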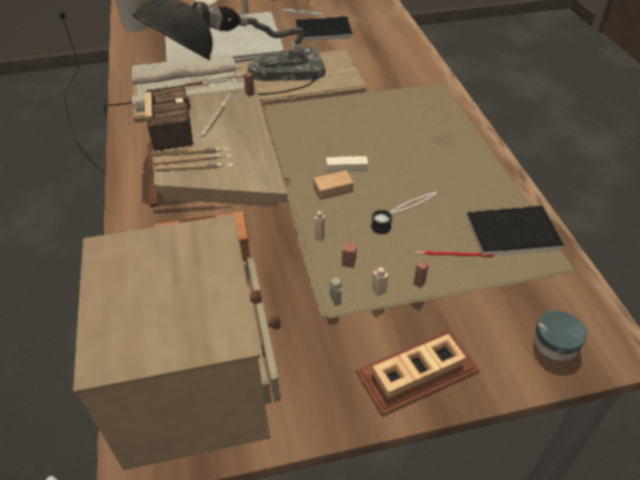

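View pics/top0.png

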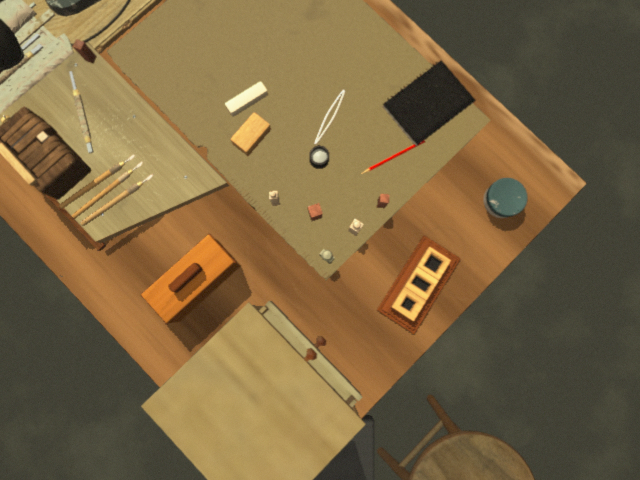

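```bash
cat > h.py <<'E'
import numpy as np,cv2
from cell import arm,capture,camera_info
def ray(i,uv):
    K=i["intrinsics"];d=(np.array(uv,float)-[K[0,2],K[1,2]])/[K[0,0],K[1,1]]
    s=d.copy()
    for _ in range(8): s=d/(1+i["k1"]*(s@s))
    return np.array(i["attitude"])@np.array([s[0],-s[1],-1.])
def onz(i,uv,z):
    r=ray(i,uv);p=np.array(i["position"]);return p+r*(z-p[2])/r[2]
def proj(i,P):
    q=np.array(i["attitude"]).T@(np.array(P)-i["position"]);s=np.array([q[0],-q[1]])/-q[2]
    K=i["intrinsics"];return s*(1+i["k1"]*(s@s))*[K[0,0],K[1,1]]+[K[0,2],K[1,2]]
E
python3 - <<'E'
import cv2
t=cv2.imread("pics/top0.png");a=cv2.resize(t[180:340,250:470],None,fx=3.5,fy=3.5,interpolation=cv2.INTER_CUBIC)
cv2.imwrite("pics/top0c.png",a)
from h import *
i=camera_info("top")
for n,uv,z in[("slender",(273,193),.073),("stout",(356,225),.063),("obl",(326,254),.056),("thick",(315,212),.049),("thin",(383,200),.057),("case",(420,283),.026),("cover",(186,278),.107),
 ("cA",(208,236),.081),("cB",(239,264),.081),("cC",(169,322),.081),("cD",(142,295),.081),("chest",(255,305),.214),("chest2",(364,422),.214)]:
    print(n,onz(i,uv,z).round(4))
E
```

```text
slender [0.7018 0.0799 0.073 ]
stout [ 0.6476 -0.0667  0.063 ]
obl [ 0.5965 -0.014   0.056 ]
thick [0.6732 0.0059 0.049 ]
thin [ 0.6944 -0.116   0.057 ]
case [ 0.5478 -0.1859  0.026 ]
cover [0.5499 0.2167 0.107 ]
cA [0.6236 0.189  0.081 ]
cB [0.5757 0.1348 0.081 ]
cC [0.4779 0.2486 0.081 ]
cD [0.5226 0.2958 0.081 ]
chest [0.5057 0.09   0.214 ]
chest2 [ 0.3465 -0.0635  0.214 ]
```

View pics/top0c.png

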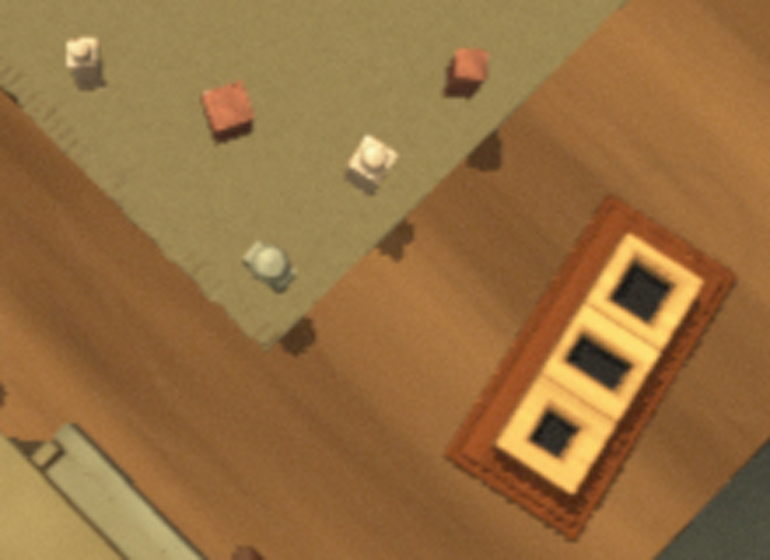

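Request:
step_arm --increments '[[[0,0,0,-0.34,-0.22,-0.1,0],[0,0,0,-0.7,-0.45,-0.12,0],[0,0,0,-1,-0.65,-0.12,0]]]' --squeeze 40

```text
time_s: 0.52
eef_pos: [0.2595, 0.3705, 0.2494]
tcp_rot: [[-0.964, 0.266, 0.0], [0.266, 0.964, 0.0], [-0.0, 0.0, -1.0]]
wrist_force: [1.1, 0.5, -0.0]
finger_gap: 0.0854
finger_force: 0.0
```

Request:
step_arm --increments '[[[0,0,0,-0.34,-0.22,0,0],[0,0,0,-0.7,-0.45,0,0],[0,0,0,-1,-0.65,0,0]]]'

```text
time_s: 0.9
eef_pos: [0.3782, 0.2363, 0.2493]
tcp_rot: [[-0.964, 0.267, 0.0], [0.267, 0.964, 0.0], [-0.0, 0.0, -1.0]]
wrist_force: [0.6, 0.5, -0.7]
finger_gap: 0.0851
finger_force: 0.0
```

Request:
step_arm --increments '[[[0,0,0,-0.34,-0.22,0,0],[0,0,0,-0.7,-0.45,0,0],[0,0,0,-1,-0.65,0,0]]]'

```text
time_s: 1.27
eef_pos: [0.4968, 0.1022, 0.2491]
tcp_rot: [[-0.964, 0.267, -0.0], [0.267, 0.964, 0.0], [0.0, -0.0, -1.0]]
wrist_force: [0.4, 0.8, -0.1]
finger_gap: 0.0851
finger_force: 0.0
```

Request:
step_arm --increments '[[[0,0,0.12,-0.34,-0.22,0,0],[0,0,0.25,-0.7,-0.45,0,0],[0,0,0.37,-1,-0.65,0,0],[0,0,0.37,-1,-0.65,0,0],[0,0,0.37,-1,-0.65,0,0]]]'

```text
time_s: 1.9
eef_pos: [0.6139, -0.0294, 0.249]
tcp_rot: [[-0.847, 0.531, -0.001], [0.531, 0.847, 0.0], [0.001, -0.0, -1.0]]
wrist_force: [0.2, 0.8, 0.4]
finger_gap: 0.0856
finger_force: 0.0
```

Run:
```python
from h import *
i=camera_info("wrist");w=capture("wrist");cv2.imwrite("pics/w1.png",w)
import pickle;pickle.dump(i,open("w1.pkl","wb"))
s=arm.sense();print(s["time_s"],s["eef_pos"],s["tcp_rot"])
```

```text
1.95 [ 0.61382417 -0.02893298  0.24937038] [[-8.47752961e-01  5.30391206e-01 -2.91122194e-04]
 [ 5.30391153e-01  8.47753010e-01  2.42863243e-04]
 [ 3.75612245e-04  5.14793975e-05 -9.99999928e-01]]
```

View pics/w1.png

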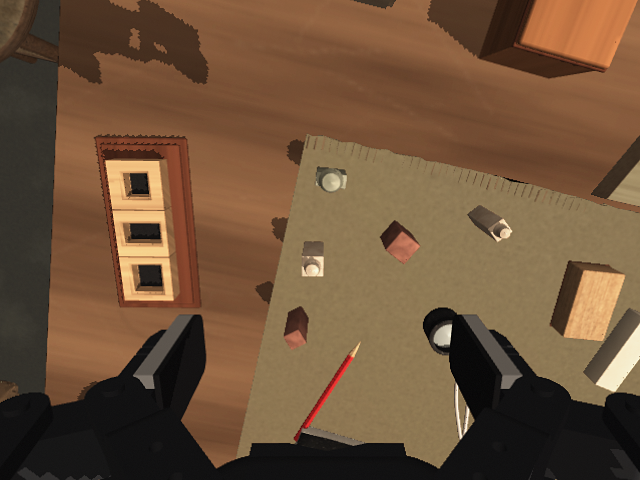

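Run:
```python
from h import *
w=cv2.imread("pics/w1.png")
z=lambda r,c,h,wd,f:cv2.resize(w[r:r+h,c:c+wd],None,fx=f,fy=f,interpolation=cv2.INTER_CUBIC)
# case 90..200 x 130..310 at 3 ; seals 40x... at 5
a=z(130,90,180,110,3.3)           #594x363
b=np.vstack([z(155,305,58,60,5),z(230,290,58,60,5)]) #580x300
c=z(195,460,60,65,2)
out=np.zeros((600,800,3),np.uint8);out[:594,:363]=a;out[:580,365:665]=b;out[:120,668:798]=c
cv2.imwrite("pics/w1c.png",out)
```

```text
(no output)
```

View pics/w1c.png

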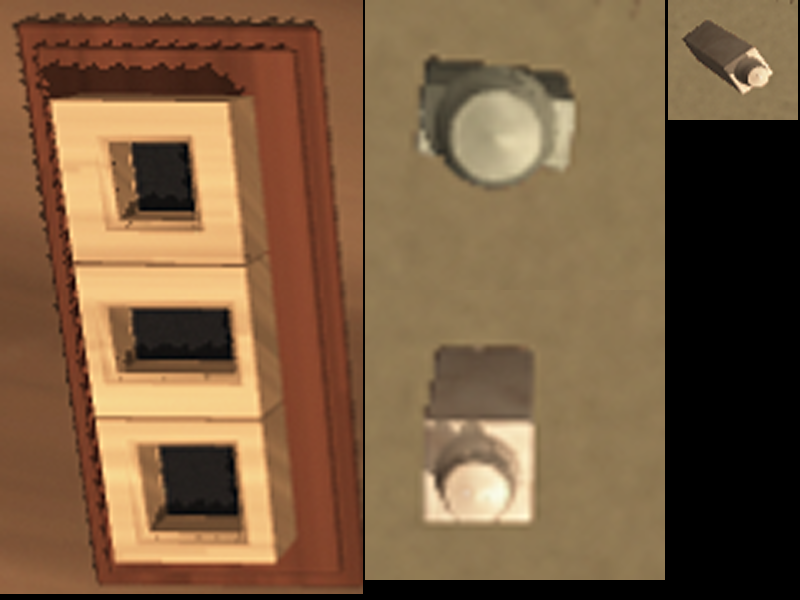

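```bash
cat >> h.py <<'E'
def yaw(d): return np.degrees(np.arctan2(d[1],d[0]))
def go(p,yx):  # units to reach TCP p, tool-x yaw yx deg
    s=arm.sense();R=s["tcp_rot"];d=R.T@(np.array(p)-s["eef_pos"])/.15
    t=(yx-yaw(R[:,0])+180)%360-180
    print("turn",round(-t/45,3),"shift",d.round(3),"tilt",R[:,2].round(4),"t",s["time_s"])
E
python3 - <<'E'
from h import *
import pickle;i=pickle.load(open("w1.pkl","rb"))
f=lambda L,o,s,q,z:np.array([onz(i,((x-o[0])/s+q[0],(y-o[1])/s+q[1]),z) for x,y in L])
b=f([(50,98),(240,97),(277,563),(113,563)],(0,0),3.3,(90,130),.026)
print("block c",b.mean(0).round(4),"len",[np.linalg.norm(b[k]-b[k-1]).round(4) for k in range(4)],[yaw(b[k]-b[k-1]).round(1) for k in range(4)])
print("sock",f([(152,184),(174,343),(193,487)],(0,0),3.3,(90,130),.026).round(4))
def obj(n,L,o,s,q,z,k,zk):
    c=f(L,o,s,q,z);print(n,c.mean(0).round(4),"knob",f([k],o,s,q,zk)[0].round(4),[(np.linalg.norm(c[j]-c[j-1]).round(4),yaw(c[j]-c[j-1]).round(1)) for j in range(4)])
obj("stout",[(424,420),(535,420),(535,522),(424,522)],(365,290),5,(290,230),.052,(475,488),.063)
obj("obl",[(418,150),(568,170),(577,98),(427,78)],(365,0),5,(305,155),.045,(497,136),.056)
obj("slen",[(770,72),(743,95),(728,70),(752,50)],(668,0),2,(460,195),.062,(757,76),.073)
E
```

```text
block c [ 0.5491 -0.1868  0.026 ] len [np.float64(0.132), np.float64(0.0492), np.float64(0.1325), np.float64(0.047)] [np.float64(146.9), np.float64(58.3), np.float64(-34.1), np.float64(-122.2)]
sock [[ 0.5125 -0.1632  0.026 ]
 [ 0.5497 -0.1864  0.026 ]
 [ 0.5855 -0.2089  0.026 ]]
stout [ 0.6501 -0.067   0.052 ] knob [ 0.649  -0.0667  0.063 ] [(np.float64(0.0187), np.float64(146.9)), (np.float64(0.019), np.float64(57.9)), (np.float64(0.0187), np.float64(-32.3)), (np.float64(0.0193), np.float64(-122.1))]
obl [ 0.5964 -0.0144  0.045 ] knob [ 0.5965 -0.0147  0.056 ] [(np.float64(0.012), np.float64(-39.7)), (np.float64(0.0252), np.float64(50.2)), (np.float64(0.012), np.float64(141.5)), (np.float64(0.0249), np.float64(-129.7))]
slen [0.7025 0.0809 0.062 ] knob [0.7008 0.0808 0.073 ] [(np.float64(0.0125), np.float64(10.3)), (np.float64(0.0138), np.float64(-77.1)), (np.float64(0.0129), np.float64(-177.5)), (np.float64(0.0121), np.float64(101.7))]
```

Run:
```python
from h import *
go((.6495,-.067,.028),147.5);go((.6495,-.067,.1),147.5)
```

```text
turn 0.01 shift [-0.337 -0.089  1.476] tilt [-3.e-04  2.e-04 -1.e+00] t 1.95
turn 0.01 shift [-0.337 -0.089  0.996] tilt [-3.e-04  2.e-04 -1.e+00] t 1.95
```

Request:
step_arm --increments '[[[0,0,0.01,-0.337,-0.089,0.3,110],[0,0,0.01,-0.337,-0.089,0.65,110],[0,0,0.01,-0.337,-0.089,0.99,110],[0,0,0.01,-0.337,-0.089,0.99,110],[0,0,0.01,-0.337,-0.089,0.99,110]]]'

```text
time_s: 2.58
eef_pos: [0.651, -0.0676, 0.1038]
tcp_rot: [[-0.843, 0.537, 0.004], [0.537, 0.843, -0.001], [-0.004, 0.001, -1.0]]
wrist_force: [0.3, -0.2, 0.3]
finger_gap: 0.0485
finger_force: 0.0
```

Run:
```python
from h import *
go((.6495,-.067,.028),147.5);print(arm.sense()["finger_gap"])
w=capture("wrist");cv2.imwrite("pics/w2.png",w)
```

```text
turn 0.0 shift [ 0.013 -0.003  0.506] tilt [ 0.0039 -0.0011 -1.    ] t 2.575
0.04853880250103594
```

View pics/w2.png

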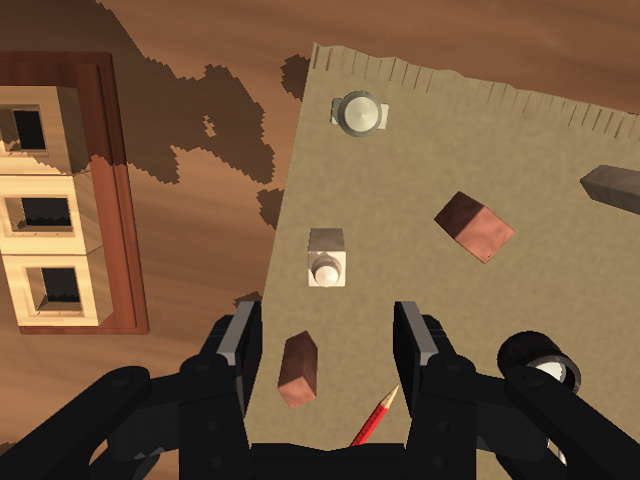

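Request:
step_arm --increments '[[[0,0,0,0,0,0.2,110],[0,0,0,0,0,0.48,110],[0,0,0,0,0,0.48,110],[0,0,0,0,0,0.48,230],[0,0,0,0,0,0.48,230],[0,0,0,0,0,0.48,230],[0,0,0,0,0,0.48,230],[0,0,0,0,0,0.48,230]]]'

```text
time_s: 3.62
eef_pos: [0.6514, -0.0683, 0.0318]
tcp_rot: [[-0.843, 0.538, 0.005], [0.538, 0.843, -0.001], [-0.005, 0.001, -1.0]]
wrist_force: [-1.5, -0.5, 5.9]
finger_gap: 0.0182
finger_force: 39.8
```

Run:
```python
from h import *
s=arm.sense();print(s["finger_gap"],s["finger_force"],s["eef_pos"],s["wrist_force"])
```

```text
0.018207887668456428 39.82621192932129 [ 0.65143195 -0.06834556  0.03180458] [-1.49820418 -0.50302999  5.90631477]
```

Request:
step_arm --increments '[[[0,0,0,0,0,0,150],[0,0,0,0,0,0,150],[0,0,0,0.01,-0.004,0.035,150],[0,0,0,0.01,-0.004,0.035,150],[0,0,0,0.01,-0.004,0.035,230],[0,0,0,0.01,-0.004,0.035,230],[0,0,0,0.01,-0.004,0.035,230],[0,0,0,0.01,-0.004,0.035,230]]]'

```text
time_s: 4.62
eef_pos: [0.6484, -0.0677, 0.0235]
tcp_rot: [[-0.843, 0.538, 0.0], [0.538, 0.843, -0.0], [-0.0, -0.0, -1.0]]
wrist_force: [-0.2, -1.1, -0.4]
finger_gap: 0.0184
finger_force: 39.3
```

Request:
step_arm --increments '[[[0,0,0,0,0,-0.2,230],[0,0,0,0,0,-0.5,230],[0,0,0,0,0,-0.5,230],[0,0,0,0,0,-0.5,230]]]'

```text
time_s: 5.12
eef_pos: [0.648, -0.0675, 0.0977]
tcp_rot: [[-0.843, 0.538, -0.001], [0.538, 0.843, 0.0], [0.001, -0.0, -1.0]]
wrist_force: [0.4, 0.7, -0.9]
finger_gap: 0.0187
finger_force: 39.3
```

Run:
```python
from h import *
go((.5862,-.2099,.11),147.7)
s=arm.sense();print(s["finger_gap"],s["finger_force"],s["eef_pos"],s["wrist_force"])
```

```text
turn -0.006 shift [-0.164 -1.022 -0.082] tilt [-1.3e-03  4.0e-04 -1.0e+00] t 5.125
0.018678576575203068 39.322845339775085 [ 0.64796846 -0.06753043  0.09769801] [ 0.40351911  0.66540476 -0.93632571]
```

Request:
step_arm --increments '[[[0,0,0,-0.05,-0.33,-0.05,230],[0,0,0,-0.11,-0.68,-0.05,230],[0,0,0,-0.16,-1,-0.05,230],[0,0,0,-0.164,-1,-0.05,230],[0,0,0,-0.164,-1,-0.05,230]]]'

```text
time_s: 5.75
eef_pos: [0.5883, -0.2067, 0.105]
tcp_rot: [[-0.843, 0.538, -0.001], [0.538, 0.843, 0.001], [0.002, 0.0, -1.0]]
wrist_force: [-0.6, -0.2, -0.6]
finger_gap: 0.0187
finger_force: 39.4
```

Run:
```python
from h import *
go((.5862,-.2099,.029),147.7)
s=arm.sense();print(s["finger_gap"],s["eef_pos"],s["wrist_force"])
i=camera_info("wrist");w=capture("wrist");cv2.imwrite("pics/w3.png",w)
for p in[(.5862,-.2099,.026),(.5493,-.1866,.026),(.5122,-.1632,.026),(*s["eef_pos"][:2],.095)]:print(proj(i,p).round(1))
```

```text
turn -0.006 shift [-0.001 -0.026  0.507] tilt [-0.0015  0.0012 -1.    ] t 5.75
0.01866224068612009 [ 0.58826026 -0.20668435  0.1050001 ] [-0.61901948 -0.18308123 -0.60181097]
[320.9 254.3]
[320.  175.8]
[319.  87.]
[328.  309.3]
```

View pics/w3.png

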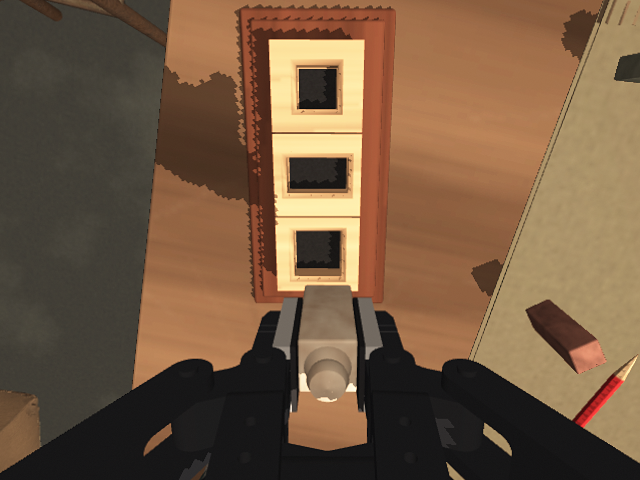

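Request:
step_arm --increments '[[[0,0,0,0,-0.026,0.1,230],[0,0,0,0,-0.026,0.25,230],[0,0,0,0,-0.026,0.36,230],[0,0,0,0,-0.026,0.42,230],[0,0,0,0,-0.026,0.47,230],[0,0,0,0,-0.026,0.49,230],[0,0,0,0,-0.026,0.49,230]]]'

```text
time_s: 6.68
eef_pos: [0.5865, -0.2107, 0.0327]
tcp_rot: [[-0.843, 0.538, 0.0], [0.538, 0.843, -0.0], [-0.0, -0.0, -1.0]]
wrist_force: [0.3, 0.4, -0.3]
finger_gap: 0.0186
finger_force: 39.4
```

Run:
```python
from h import *
go((.5862,-.2099,.0285),147.7)
s=arm.sense();print(s["finger_gap"],s["eef_pos"],s["wrist_force"])
```

```text
turn -0.006 shift [0.004 0.004 0.028] tilt [ 3.e-04 -2.e-04 -1.e+00] t 6.675
0.01864728983528145 [ 0.58645837 -0.21069253  0.03272825] [ 0.2587926   0.37040397 -0.28285204]
```

Request:
step_arm --increments '[[[0,0,0,0,0,0.015,230],[0,0,0,0,0,0.026,230],[0,0,0,0,0,0.026,230],[0,0,0,0,0,0.026,150],[0,0,0,0,0,0.026,130],[0,0,0,0,0,0.026,110],[0,0,0,0,0,-0.2,110],[0,0,0,0,0,-0.6,110],[0,0,0,0,0,-0.6,110]]]'

```text
time_s: 7.8
eef_pos: [0.5883, -0.2116, 0.1275]
tcp_rot: [[-0.843, 0.538, 0.008], [0.538, 0.843, -0.005], [-0.009, 0.0, -1.0]]
wrist_force: [1.3, 0.3, -0.3]
finger_gap: 0.0485
finger_force: 0.0
```

Run:
```python
from h import *
go((.5964,-.0145,.11),140.5)
s=arm.sense();print(s["finger_gap"],s["eef_pos"],s["wrist_force"])
```

```text
turn 0.154 shift [0.663 1.137 0.111] tilt [ 0.0079 -0.0047 -1.    ] t 7.8
0.04850094438195946 [ 0.58829927 -0.21164882  0.12748944] [ 1.25258869  0.31682931 -0.25574303]
```

Request:
step_arm --increments '[[[0,0,0.08,0.22,0.36,0,110],[0,0,0.154,0.45,0.7,0,110],[0,0,0.154,0.66,1,0,110],[0,0,0.154,0.66,1,0,110],[0,0,0.154,0.66,1,0,110]]]'

```text
time_s: 8.43
eef_pos: [0.5835, -0.0313, 0.1221]
tcp_rot: [[-0.772, 0.636, -0.001], [0.636, 0.772, -0.0], [0.0, -0.0, -1.0]]
wrist_force: [-0.2, 0.8, 0.2]
finger_gap: 0.0486
finger_force: 0.0
```

Run:
```python
from h import *
go((.5964,-.0145,.1),140.5);go((.5964,-.0145,.024),140.5)
```

```text
turn 0.0 shift [0.005 0.141 0.147] tilt [-6.e-04 -1.e-04 -1.e+00] t 8.425
turn 0.0 shift [0.005 0.141 0.654] tilt [-6.e-04 -1.e-04 -1.e+00] t 8.425
```

Request:
step_arm --increments '[[[0,0,0,0.005,0.141,0.1,110],[0,0,0,0.005,0.141,0.15,110],[0,0,0,0.005,0.141,0.15,110]]]'

```text
time_s: 8.8
eef_pos: [0.596, -0.0153, 0.0993]
tcp_rot: [[-0.771, 0.637, -0.002], [0.637, 0.771, 0.0], [0.001, -0.001, -1.0]]
wrist_force: [0.4, -0.3, 1.3]
finger_gap: 0.0487
finger_force: 0.0
```

Run:
```python
from h import *
go((.5964,-.0145,.024),140.5)
i=camera_info("wrist");w=capture("wrist");cv2.imwrite("pics/w4.png",w)
print(proj(i,(.5964,-.0145,.056)))
```

```text
turn -0.001 shift [0.    0.006 0.502] tilt [-1.6e-03  1.0e-04 -1.0e+00] t 8.8
[329.75391786 277.77977122]
```

View pics/w4.png

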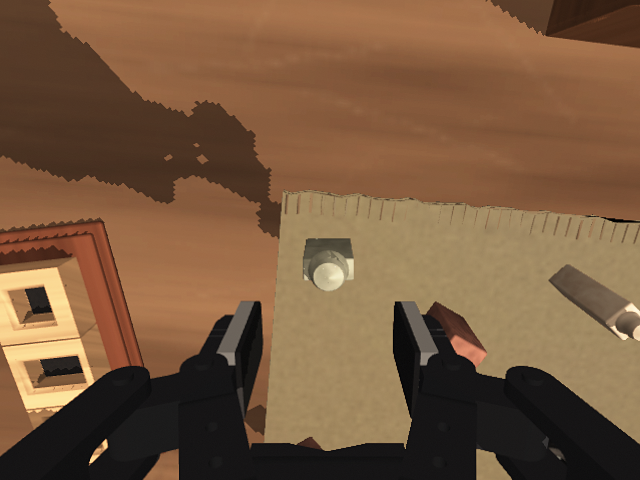

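Request:
step_arm --increments '[[[0,0,0,0,0.006,0.2,110],[0,0,0,0,0.006,0.4,110],[0,0,0,0,0.006,0.5,110],[0,0,0,0,0.006,0.5,110],[0,0,0,0,0.006,0.5,110]]]'

```text
time_s: 9.48
eef_pos: [0.5978, -0.0137, 0.0263]
tcp_rot: [[-0.772, 0.636, 0.002], [0.636, 0.772, -0.0], [-0.002, 0.001, -1.0]]
wrist_force: [0.2, -0.5, 0.5]
finger_gap: 0.0487
finger_force: 0.0
```

Request:
step_arm --increments '[[[0,0,0,0,0,0,230],[0,0,0,0,0,0,230],[0,0,0,0,0,0,230],[0,0,0,0,0,0,230]]]'

```text
time_s: 9.98
eef_pos: [0.5976, -0.0136, 0.0261]
tcp_rot: [[-0.772, 0.636, 0.002], [0.636, 0.772, -0.0], [-0.002, 0.001, -1.0]]
wrist_force: [-1.5, -0.2, 6.6]
finger_gap: 0.0247
finger_force: 39.6
```

Request:
step_arm --increments '[[[0,0,0,0,0,0,130],[0,0,0,0,0,0,130],[0,0,0,-0.005,0,0.022,130],[0,0,0,-0.005,0,0.022,130],[0,0,0,-0.005,0,0.022,230],[0,0,0,-0.005,0,0.022,230],[0,0,0,-0.005,0,0.022,230],[0,0,0,-0.005,0,0.022,230]]]'

```text
time_s: 10.98
eef_pos: [0.5977, -0.0139, 0.0218]
tcp_rot: [[-0.772, 0.636, 0.0], [0.636, 0.772, -0.0], [-0.0, 0.0, -1.0]]
wrist_force: [0.4, 0.7, 0.0]
finger_gap: 0.0254
finger_force: 39.4
```

Request:
step_arm --increments '[[[0,0,0,0,0,-0.2,230],[0,0,0,0,0,-0.55,230],[0,0,0,0,0,-0.55,230],[0,0,0,0,0,-0.55,230]]]'

```text
time_s: 11.48
eef_pos: [0.5972, -0.0138, 0.1036]
tcp_rot: [[-0.772, 0.636, -0.001], [0.636, 0.772, 0.0], [0.001, -0.001, -1.0]]
wrist_force: [-0.3, -0.4, -0.5]
finger_gap: 0.0251
finger_force: 39.4
```

Run:
```python
from h import *
go((.5493,-.1866,.11),147.7)
s=arm.sense();print(s["finger_gap"],s["eef_pos"],s["wrist_force"])
```

```text
turn -0.16 shift [-0.486 -1.092 -0.043] tilt [-1.1e-03  2.0e-04 -1.0e+00] t 11.475
0.02513659256406708 [ 0.59719162 -0.01380754  0.10355217] [-0.30892129 -0.36837915 -0.48075572]
```

Request:
step_arm --increments '[[[0,0,-0.05,-0.16,-0.34,-0.04,230],[0,0,-0.11,-0.33,-0.69,-0.04,230],[0,0,-0.16,-0.486,-1,-0.04,230],[0,0,-0.16,-0.486,-1,-0.04,230],[0,0,-0.16,-0.486,-1,-0.04,230]]]'

```text
time_s: 12.1
eef_pos: [0.5581, -0.1754, 0.1091]
tcp_rot: [[-0.845, 0.534, -0.002], [0.534, 0.845, 0.001], [0.002, 0.0, -1.0]]
wrist_force: [0.2, 0.5, 0.0]
finger_gap: 0.025
finger_force: 39.5
```

Run:
```python
from h import *
go((.5493,-.1866,.06),147.7)
s=arm.sense();print(s["finger_gap"],s["eef_pos"],s["wrist_force"])
```

```text
turn -0.0 shift [ 0.009 -0.095  0.327] tilt [-0.0019  0.0013 -1.    ] t 12.1
0.025009047575534578 [ 0.55809916 -0.17539393  0.10908799] [0.16329767 0.53827365 0.00207497]
```

Request:
step_arm --increments '[[[0,0,0,0.009,-0.095,0,230],[0,0,0,0.009,-0.095,0.16,230],[0,0,0,0.009,-0.095,0.32,230],[0,0,0,0.009,-0.095,0.32,230],[0,0,0,0.009,-0.095,0.32,230]]]'

```text
time_s: 12.72
eef_pos: [0.5501, -0.1874, 0.0632]
tcp_rot: [[-0.846, 0.534, 0.001], [0.534, 0.846, -0.001], [-0.001, 0.0, -1.0]]
wrist_force: [-0.9, -0.2, 0.2]
finger_gap: 0.0247
finger_force: 39.5
```

Run:
```python
from h import *
go((.5493,-.1866,.0275),147.7)
s=arm.sense();print(s["finger_gap"],s["eef_pos"],s["wrist_force"])
```

```text
turn 0.001 shift [0.008 0.002 0.238] tilt [ 1.e-03 -6.e-04 -1.e+00] t 12.725
0.024725133873368204 [ 0.55011324 -0.18739281  0.06315346] [-0.8816824  -0.24574305  0.22441289]
```

Request:
step_arm --increments '[[[0,0,0,0.006,0,0.1,230],[0,0,0,0.006,0,0.17,230],[0,0,0,0.006,0,0.22,230],[0,0,0,0.006,0,0.22,230]]]'

```text
time_s: 13.22
eef_pos: [0.5487, -0.1867, 0.0286]
tcp_rot: [[-0.845, 0.534, -0.001], [0.534, 0.845, 0.001], [0.001, -0.0, -1.0]]
wrist_force: [0.5, 0.6, -0.3]
finger_gap: 0.025
finger_force: 39.5
```

Run:
```python
from h import *
go((.5493,-.1866,.0275),147.7)
s=arm.sense();print(s["finger_gap"],s["eef_pos"],s["wrist_force"])
cv2.imwrite("pics/w5.png",capture("wrist"))
```

```text
turn 0.0 shift [-0.003  0.003  0.007] tilt [-1.e-03  6.e-04 -1.e+00] t 13.225
0.02497487932190171 [ 0.54872945 -0.18674579  0.02856695] [ 0.51287278  0.64897343 -0.31007519]
```

View pics/w5.png

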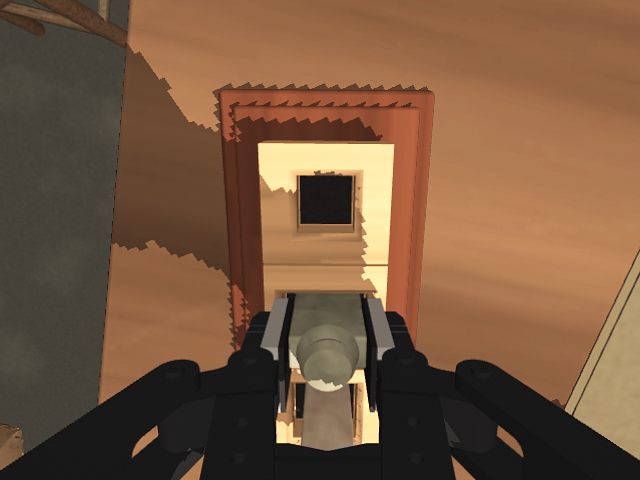

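Request:
step_arm --increments '[[[0,0,0,0,0,0.01,230],[0,0,0,0,0,0.01,150],[0,0,0,0,0,0.01,130],[0,0,0,0,0,0.01,110],[0,0,0,0,0,-0.2,110],[0,0,0,0,0,-0.6,110],[0,0,0,0,0,-0.8,110],[0,0,0,0,0,-0.8,110]]]'

```text
time_s: 14.28
eef_pos: [0.5499, -0.1873, 0.1516]
tcp_rot: [[-0.845, 0.534, 0.004], [0.534, 0.845, -0.002], [-0.005, 0.0, -1.0]]
wrist_force: [-0.2, 0.7, -0.3]
finger_gap: 0.0487
finger_force: 0.0
```

Run:
```python
from h import *
go((.7015,.081,.15),190)
s=arm.sense();print(s["finger_gap"],s["eef_pos"],s["qpos"])
```

```text
turn -0.94 shift [0.101 2.052 0.01 ] tilt [ 0.0041 -0.0024 -1.    ] t 14.275
0.04865417478742799 [ 0.54988754 -0.18732195  0.15157149] [-5.29893825e-01  5.01578656e-01  1.43688190e+00  1.40834169e-05
  1.19838388e+00 -1.53725909e+00]
```

Request:
step_arm --increments '[[[0,0,0,0.02,0.36,0,110],[0,0,0,0.04,0.7,0,110],[0,0,0,0.05,1,0,110]]]'

```text
time_s: 14.65
eef_pos: [0.6229, -0.0543, 0.1476]
tcp_rot: [[-0.845, 0.534, -0.002], [0.534, 0.845, 0.001], [0.002, -0.001, -1.0]]
wrist_force: [0.3, -0.4, -0.2]
finger_gap: 0.0483
finger_force: 0.0
```

Request:
step_arm --increments '[[[0,0,-0.22,0.02,0.36,0,110],[0,0,-0.45,0.04,0.7,0,110],[0,0,-0.68,0.05,1,0,110],[0,0,-0.9,0.05,1,0,110],[0,0,-0.94,0.05,1,0,110],[0,0,-0.94,0.05,1,0,110],[0,0,-0.94,0.05,1,0,110]]]'

```text
time_s: 15.52
eef_pos: [0.6965, 0.0742, 0.1491]
tcp_rot: [[-0.985, -0.171, -0.0], [-0.171, 0.985, -0.0], [0.0, 0.0, -1.0]]
wrist_force: [0.8, 0.2, -0.1]
finger_gap: 0.0491
finger_force: 0.0
```

Run:
```python
from h import *
go((.7015,.081,.15),190)
i=camera_info("wrist");w=capture("wrist");cv2.imwrite("pics/w6.png",w)
import pickle;pickle.dump(i,open("w6.pkl","wb"))
u=proj(i,(.7015,.081,.073)).astype(int);print(u)
x,y=max(u[0]-60,0),u[1]-60;print(x,y)
cv2.imwrite("pics/w6c.png",cv2.resize(w[y:y+120,x:x+120],None,fx=5,fy=5,interpolation=cv2.INTER_CUBIC))
```

```text
turn -0.003 shift [-0.041  0.039 -0.006] tilt [-2.e-04 -0.e+00 -1.e+00] t 15.525
[337 266]
277 206
```

View pics/w6c.png

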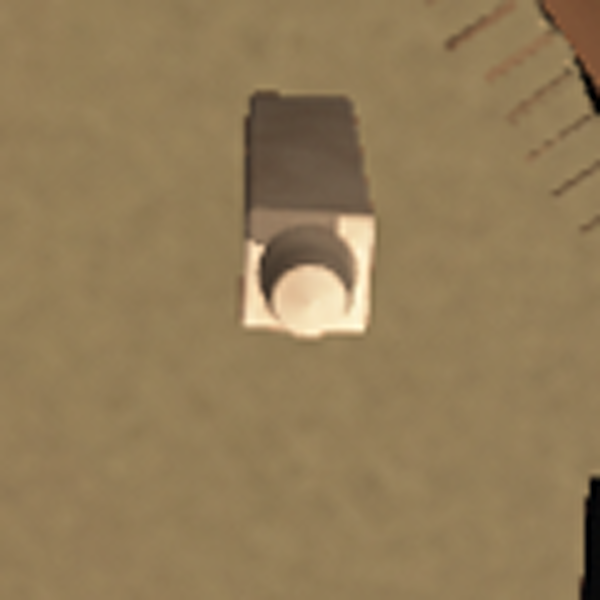

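Run:
```python
from h import *
import pickle;i=pickle.load(open("w6.pkl","rb"))
c=np.array([onz(i,(x/5+277,y/5+206),.062) for x,y in[(248,208),(376,213),(368,332),(245,326)]])
print(c.mean(0),[yaw(c[k]-c[k-1]).round(1) for k in range(4)],onz(i,(311/5+277,298/5+206),.073))
m=c.mean(0);go((m[0],m[1],.032),188)
```

```text
[0.70152422 0.08185355 0.062     ] [np.float64(-171.6), np.float64(97.5), np.float64(7.1), np.float64(-83.2)] [0.70092983 0.08164738 0.073     ]
turn 0.042 shift [-0.042  0.044  0.782] tilt [-1.e-04  0.e+00 -1.e+00] t 15.575
```

Request:
step_arm --increments '[[[0,0,0.055,-0.042,0.044,0.1,110],[0,0,0.055,-0.042,0.044,0.35,110],[0,0,0.055,-0.042,0.044,0.6,110],[0,0,0.055,-0.042,0.044,0.79,110],[0,0,0.055,-0.042,0.044,0.79,110],[0,0,0.055,-0.042,0.044,0.79,110]]]'

```text
time_s: 16.32
eef_pos: [0.7024, 0.0822, 0.0325]
tcp_rot: [[-0.991, -0.131, 0.002], [-0.131, 0.991, -0.0], [-0.002, -0.0, -1.0]]
wrist_force: [0.0, 0.5, 0.2]
finger_gap: 0.0485
finger_force: 0.0
```

Request:
step_arm --increments '[[[0,0,0,0,0,0,235],[0,0,0,0,0,0,235],[0,0,0,0,0,0,235],[0,0,0,0,0,0,235],[0,0,0,0,0,0,235]]]'

```text
time_s: 16.95
eef_pos: [0.7021, 0.0823, 0.0319]
tcp_rot: [[-0.991, -0.131, 0.002], [-0.131, 0.991, -0.0], [-0.002, -0.0, -1.0]]
wrist_force: [-0.7, 0.7, 6.2]
finger_gap: 0.0146
finger_force: 40.5
```

Request:
step_arm --increments '[[[0,0,0,0,0,-0.3,235],[0,0,0,0,0,-0.65,235],[0,0,0,0,0,-0.65,235]]]'

```text
time_s: 17.32
eef_pos: [0.7035, 0.0823, 0.1333]
tcp_rot: [[-0.991, -0.131, 0.009], [-0.131, 0.991, -0.0], [-0.008, -0.002, -1.0]]
wrist_force: [0.2, -0.5, -1.0]
finger_gap: 0.0146
finger_force: 39.8
```

Run:
```python
from h import *
go((.5122,-.1632,.13),147.7)
```

```text
turn 0.885 shift [ 1.479 -1.455  0.012] tilt [ 8.5e-03 -4.0e-04 -1.0e+00] t 17.325
```

Request:
step_arm --increments '[[[0,0,0,0.24,-0.24,0,235],[0,0,0,0.49,-0.48,0,235],[0,0,0,0.74,-0.73,0,235]]]'

```text
time_s: 17.7
eef_pos: [0.6042, -0.0417, 0.1271]
tcp_rot: [[-0.991, -0.131, -0.002], [-0.131, 0.991, 0.0], [0.002, 0.001, -1.0]]
wrist_force: [1.1, -0.8, 0.3]
finger_gap: 0.0143
finger_force: 39.8
```

Request:
step_arm --increments '[[[0,0,0.2,0.22,-0.22,0,235],[0,0,0.42,0.45,-0.44,0,235],[0,0,0.64,0.68,-0.66,0,235],[0,0,0.86,0.73,-0.72,0,235],[0,0,0.885,0.73,-0.72,0,235],[0,0,0.885,0.73,-0.72,0,235],[0,0,0.885,0.73,-0.72,0,235]]]'

```text
time_s: 18.58
eef_pos: [0.5118, -0.1615, 0.128]
tcp_rot: [[-0.847, 0.532, -0.0], [0.532, 0.847, 0.0], [0.0, 0.0, -1.0]]
wrist_force: [0.3, -0.5, 0.4]
finger_gap: 0.0145
finger_force: 39.8
```

Run:
```python
from h import *
go((.5122,-.1632,.06),147.7)
```

```text
turn 0.004 shift [-0.009 -0.008  0.453] tilt [-4.e-04  3.e-04 -1.e+00] t 18.575
```

Request:
step_arm --increments '[[[0,0,0,-0.009,-0.008,0.15,235],[0,0,0,-0.009,-0.008,0.35,235],[0,0,0,-0.009,-0.008,0.45,235],[0,0,0,-0.009,-0.008,0.45,235],[0,0,0,-0.009,-0.008,0.45,235]]]'

```text
time_s: 19.2
eef_pos: [0.5126, -0.1641, 0.0617]
tcp_rot: [[-0.846, 0.534, 0.001], [0.534, 0.846, -0.001], [-0.002, 0.0, -1.0]]
wrist_force: [-0.0, -0.1, -0.3]
finger_gap: 0.0141
finger_force: 39.8
```

Run:
```python
from h import *
go((.5122,-.1632,.037),147.7)
```

```text
turn 0.001 shift [0.006 0.003 0.165] tilt [ 1.4e-03 -8.0e-04 -1.0e+00] t 19.2
```

Request:
step_arm --increments '[[[0,0,0,0.003,0.003,0.06,235],[0,0,0,0.003,0.003,0.12,235],[0,0,0,0.003,0.003,0.155,235],[0,0,0,0.003,0.003,0.155,235],[0,0,0,0.003,0.003,0.155,235]]]'

```text
time_s: 19.82
eef_pos: [0.5119, -0.1633, 0.0373]
tcp_rot: [[-0.845, 0.534, -0.0], [0.534, 0.845, 0.0], [0.0, -0.0, -1.0]]
wrist_force: [0.1, 0.1, -0.6]
finger_gap: 0.0143
finger_force: 39.9
```

Run:
```python
from h import *
go((.5122,-.1632,.037),147.7)
```

```text
turn 0.0 shift [-0.001  0.002  0.002] tilt [-1.e-04  1.e-04 -1.e+00] t 19.825
```

Request:
step_arm --increments '[[[0,0,0,0,0,0.002,200],[0,0,0,0,0,0.002,150],[0,0,0,0,0,0.002,110],[0,0,0,0,0,0,110],[0,0,0,0,0,-0.2,110],[0,0,0,0,0,-0.6,110],[0,0,0,0,0,-1,110],[0,0,0,0,0,-1,110],[0,0,0,0,0,-1,110]]]'

```text
time_s: 20.95
eef_pos: [0.5116, -0.1631, 0.1869]
tcp_rot: [[-0.845, 0.534, -0.001], [0.534, 0.845, 0.0], [0.001, -0.0, -1.0]]
wrist_force: [-0.0, -0.1, -0.6]
finger_gap: 0.0489
finger_force: 0.0
```

Request:
step_arm --increments '[[[0,0,0,-0.5,0,-0.2,60],[0,0,0,-0.8,0.4,-0.5,0],[0,0,0,-0.8,0.7,-0.5,0],[0,0,0,-0.8,0.7,-0.5,0],[0,0,0,-0.8,0.7,-0.5,0]]]'

```text
time_s: 21.58
eef_pos: [0.6696, -0.138, 0.2602]
tcp_rot: [[-0.846, 0.533, -0.003], [0.533, 0.846, 0.001], [0.003, -0.001, -1.0]]
wrist_force: [0.1, -0.1, 0.1]
finger_gap: 0.0853
finger_force: 0.0
```

Run:
```python
from h import *
i=camera_info("wrist");w=capture("wrist")
import pickle;pickle.dump(i,open("w7.pkl","wb"))
s=arm.sense();print(s["eef_pos"],s["time_s"])
u=proj(i,(.5493,-.1866,.03)).astype(int);print(u)
y,x=max(u[1]-100,0),max(u[0]-100,0);print(x,y)
cv2.imwrite("pics/w7.png",cv2.resize(w[y:y+200,x:x+200],None,fx=3,fy=3,interpolation=cv2.INTER_CUBIC))
t=capture("top");cv2.imwrite("pics/top1c.png",cv2.resize(t[225:335,130:250],None,fx=5,fy=5,interpolation=cv2.INTER_CUBIC))
```

```text
[ 0.66910787 -0.13869052  0.2605154 ] 21.625
[203 113]
103 13
```

View pics/w7.png

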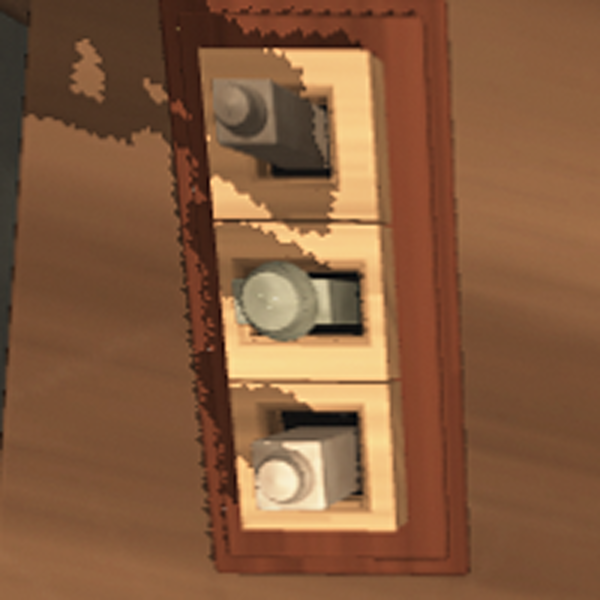

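View pics/top1c.png

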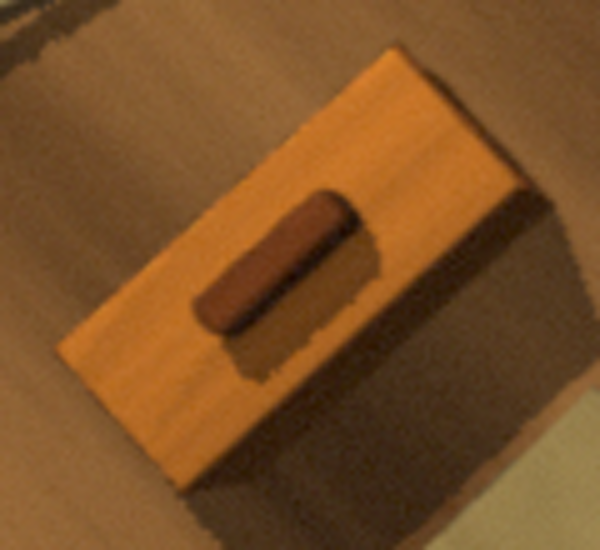

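Run:
```python
from h import *
import pickle;i=pickle.load(open("w7.pkl","rb"))
for n,u,z in[("slen",(238,105),.078),("obl",(277,298),.061),("stout",(283,477),.068)]:print(n,onz(i,(u[0]/3+103,u[1]/3+13),z).round(4))
b=np.array([onz(i,(x/3+103,y/3+13),.026) for x,y in[(198,48),(370,48),(398,530),(242,530)]])
print("block",b.mean(0).round(4),[yaw(b[k]-b[k-1]).round(1) for k in range(4)],[np.linalg.norm(b[k]-b[k-1]).round(4) for k in range(4)])
t=camera_info("top");f=lambda L,z:np.array([onz(t,(x/5+130,y/5+225),z) for x,y in L])
c=f([(395,45),(525,188),(182,490),(58,345)],.081)
print("cover",c.mean(0).round(4),[yaw(c[k]-c[k-1]).round(1) for k in range(4)],[np.linalg.norm(c[k]-c[k-1]).round(4) for k in range(4)])
h=f([(270,258)],.110)[0];print("handle",h)
go((h[0],h[1],.25),144)
```

```text
slen [ 0.5135 -0.1612  0.078 ]
obl [ 0.5501 -0.1843  0.061 ]
stout [ 0.5881 -0.2089  0.068 ]
block [ 0.5492 -0.1874  0.026 ] [np.float64(147.1), np.float64(57.9), np.float64(-32.7), np.float64(-122.2)] [np.float64(0.1311), np.float64(0.0465), np.float64(0.1313), np.float64(0.047)]
cover [0.5514 0.2196 0.081 ] [np.float64(-46.7), np.float64(-136.9), np.float64(132.5), np.float64(42.3)] [np.float64(0.1499), np.float64(0.0671), np.float64(0.1508), np.float64(0.0649)]
handle [0.5519856  0.21928944 0.11      ]
turn 0.082 shift [1.935 1.603 0.077] tilt [-2.5e-03  8.0e-04 -1.0e+00] t 21.675
```

Request:
step_arm --increments '[[[0,0,0,0.24,0.2,0,0],[0,0,0,0.49,0.4,0,0],[0,0,0,0.73,0.6,0,0],[0,0,0,0.97,0.8,0,0]]]'

```text
time_s: 22.18
eef_pos: [0.6093, 0.0409, 0.2621]
tcp_rot: [[-0.845, 0.535, -0.001], [0.535, 0.845, 0.0], [0.001, -0.0, -1.0]]
wrist_force: [-0.0, 0.1, 0.5]
finger_gap: 0.0853
finger_force: 0.0
```

Request:
step_arm --increments '[[[0,0,0.1,0.24,0.2,0,0],[0,0,0.2,0.49,0.4,0,0],[0,0,0.33,0.73,0.6,0,0],[0,0,0.33,0.96,0.8,0,0],[0,0,0.33,0.96,0.8,0,0],[0,0,0.33,0.96,0.8,0,0]]]'

```text
time_s: 22.92
eef_pos: [0.5529, 0.2177, 0.2622]
tcp_rot: [[-0.68, 0.734, -0.001], [0.734, 0.68, -0.001], [-0.0, -0.001, -1.0]]
wrist_force: [-0.5, -1.1, 0.1]
finger_gap: 0.085
finger_force: 0.0
```

Run:
```python
from h import *
go((.5517,.2195,.2),132.8)
i=camera_info("wrist");w=capture("wrist");cv2.imwrite("pics/w8.png",w)
import pickle;pickle.dump(i,open("w8.pkl","wb"))
print(proj(i,(.5517,.2195,.11)))
```

```text
turn 0.0 shift [0.014 0.002 0.415] tilt [-5.e-04 -5.e-04 -1.e+00] t 22.925
[328.1913904  218.76305925]
```

View pics/w8.png

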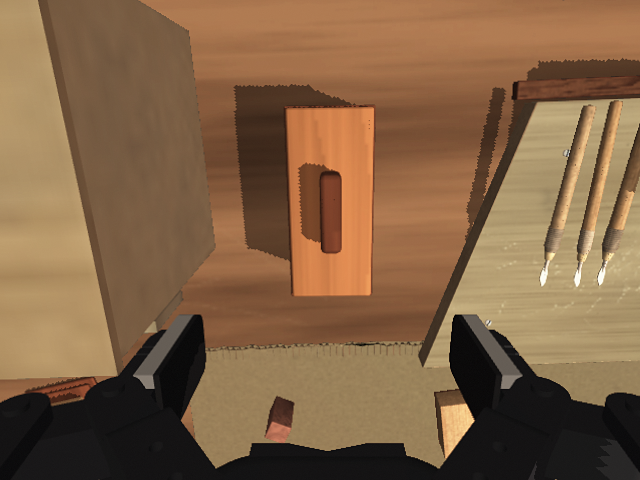

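Run:
```python
from h import *
import pickle;i=pickle.load(open("w8.pkl","rb"))
h=onz(i,(331,212),.11);c=np.array([onz(i,u,.081) for u in[(285,106),(374,106),(371,296),(292,295)]])
print(h,c.mean(0),[yaw(c[k]-c[k-1]).round(1) for k in range(4)])
go((*h[:2],.12),132.8)
```

```text
[0.54978489 0.2245443  0.11      ] [0.5515773  0.22248156 0.081     ] [np.float64(133.3), np.float64(42.7), np.float64(-46.3), np.float64(-138.0)]
turn -0.001 shift [0.05  0.016 0.948] tilt [-4.e-04 -4.e-04 -1.e+00] t 22.975
```

Request:
step_arm --increments '[[[0,0,0,0.04,0.014,0.3,80],[0,0,0,0.04,0.014,0.65,110],[0,0,0,0.04,0.014,0.93,110],[0,0,0,0.04,0.014,0.93,110],[0,0,0,0.04,0.014,0.93,110]]]' --squeeze 100

```text
time_s: 23.6
eef_pos: [0.5516, 0.2242, 0.125]
tcp_rot: [[-0.679, 0.734, 0.003], [0.734, 0.679, 0.0], [-0.002, 0.002, -1.0]]
wrist_force: [-0.1, -0.4, 0.9]
finger_gap: 0.0484
finger_force: 0.0
```

Run:
```python
from h import *
go((.551,.223,.086),132.8)
i=camera_info("wrist");w=capture("wrist");cv2.imwrite("pics/w9.png",w)
```

```text
turn 0.0 shift [-0.003 -0.009  0.26 ] tilt [ 2.8e-03  5.0e-04 -1.0e+00] t 23.6
```

View pics/w9.png

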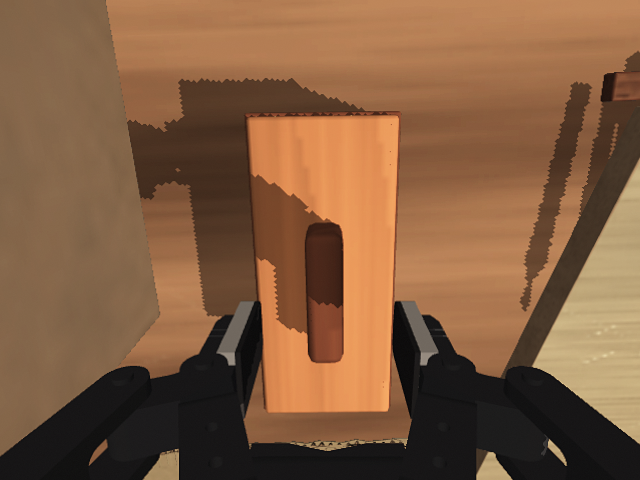

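Request:
step_arm --increments '[[[0,0,0,0,-0.006,0.1,110],[0,0,0,0,-0.006,0.2,110],[0,0,0,0,-0.006,0.24,110],[0,0,0,0,-0.006,0.24,110],[0,0,0,0,-0.006,0.24,110]]]'

```text
time_s: 24.28
eef_pos: [0.55, 0.2242, 0.0874]
tcp_rot: [[-0.68, 0.733, 0.001], [0.733, 0.68, 0.0], [-0.0, 0.001, -1.0]]
wrist_force: [-0.2, -0.1, 0.0]
finger_gap: 0.0485
finger_force: 0.0
```

Request:
step_arm --increments '[[[0,0,0,0,0,0,235],[0,0,0,0,0,0,235],[0,0,0,0,0,0,235],[0,0,0,0,0,0,235],[0,0,0,0,0,0,235]]]'

```text
time_s: 24.9
eef_pos: [0.5501, 0.2242, 0.0876]
tcp_rot: [[-0.68, 0.733, 0.001], [0.733, 0.68, 0.0], [-0.001, 0.001, -1.0]]
wrist_force: [0.2, 0.3, 6.0]
finger_gap: 0.0137
finger_force: 98.7
```

Request:
step_arm --increments '[[[0,0,0,0,0,-0.1,235],[0,0,0,0,0,-0.35,235],[0,0,0,0,0,-0.6,235],[0,0,0,0,0,-0.85,235],[0,0,0,0,0,-0.85,235],[0,0,0,0,0,-0.85,235]]]'

```text
time_s: 25.65
eef_pos: [0.5491, 0.2239, 0.2135]
tcp_rot: [[-0.68, 0.733, -0.002], [0.733, 0.68, -0.0], [0.001, -0.002, -1.0]]
wrist_force: [-0.8, 0.7, -2.1]
finger_gap: 0.0136
finger_force: 98.0
```

Run:
```python
from h import *
s=arm.sense();print(s["eef_pos"],s["tcp_rot"].round(3),s["finger_gap"],s["wrist_force"],s["moment"])
i=camera_info("wrist");w=capture("wrist");t=capture("top");cv2.imwrite("pics/t9.png",t)
import pickle;pickle.dump(i,open("w10.pkl","wb"))
a=cv2.resize(w[60:460,180:460],None,fx=1.4,fy=1.4);b=cv2.resize(t[200:340,110:260],None,fx=2.6,fy=2.6,interpolation=cv2.INTER_CUBIC)
o=np.zeros((600,800,3),np.uint8);o[:560,:392]=a;o[:364,400:790]=b
cv2.imwrite("pics/w10.png",o)
```

```text
[0.54913566 0.2239105  0.21350746] [[-0.68   0.733 -0.002]
 [ 0.733  0.68  -0.   ]
 [ 0.001 -0.002 -1.   ]] 0.013569793278764841 [-0.78112179  0.68361467 -2.11736673] [0.04878986 0.00351788 0.02080817]
```

View pics/w10.png

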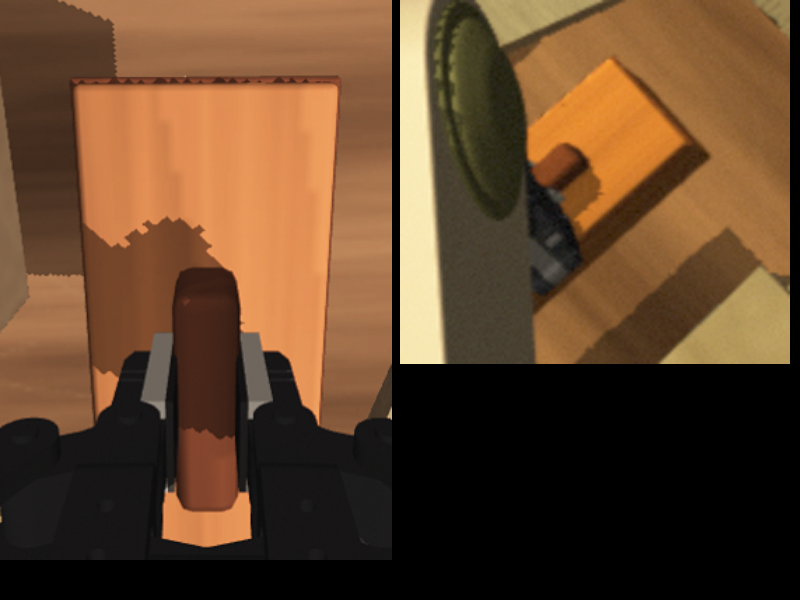

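Run:
```python
from h import *
import pickle;i=pickle.load(open("w10.pkl","rb"))
s=arm.sense();R=s["tcp_rot"];p=s["eef_pos"]
f=lambda u,z:(R.T@(onz(i,(u[0]/1.4+180,u[1]/1.4+60),z)-p)).round(4)
print("edge",f((76,86),.2069),f((340,84),.2069));print("handle",f((207,272),.2359),f((207,506),.2359))
# top camera: NE end corners (far -y end) 
t=camera_info("top")
for u in[(612,58),(707,155)]:print("top",(R.T@(onz(t,((u[0]-400)/2.6+110,u[1]/2.6+200),.2069)-p)).round(4))
go((.63,.1,.235),140)
```

```text
edge [ 0.072  -0.032   0.0063] [0.0725 0.0323 0.0062]
handle [ 0.034  -0.0002 -0.0228] [-0.0264 -0.0002 -0.0229]
top [-0.0795  0.03    0.0059]
top [-0.0827 -0.0472  0.0061]
turn -0.159 shift [-0.972 -0.167 -0.147] tilt [-2.9e-03 -6.0e-04 -1.0e+00] t 25.75
```

Request:
step_arm --increments '[[[0,0,0,-0.2,0,-0.05,235],[0,0,0,-0.45,0,-0.1,235],[0,0,0,-0.7,0,-0.12,235],[0,0,0,-0.9,0,-0.12,235],[0,0,0,-1,0,-0.12,235],[0,0,0,-1,0,-0.12,235],[0,0,0,-1,0,-0.12,235]]]'

```text
time_s: 26.62
eef_pos: [0.6511, 0.1151, 0.2324]
tcp_rot: [[-0.681, 0.732, -0.001], [0.732, 0.681, 0.0], [0.001, -0.0, -1.0]]
wrist_force: [-1.0, 0.3, -1.8]
finger_gap: 0.014
finger_force: 97.9
```

Run:
```python
from h import *
s=arm.sense();print(s["eef_pos"],s["finger_gap"])
go((.645,-.03,.23),132.8)
```

```text
[0.65114618 0.11514159 0.23239674] 0.013953046280798768
turn 0.003 shift [-0.681 -0.689  0.016] tilt [-6.e-04  2.e-04 -1.e+00] t 26.625
```

Request:
step_arm --increments '[[[0,0,0,-0.15,-0.15,0,235],[0,0,0,-0.33,-0.33,0,235],[0,0,0,-0.5,-0.5,0,235],[0,0,0,-0.68,-0.69,0,235],[0,0,0,-0.68,-0.69,0,235]]]'

```text
time_s: 27.25
eef_pos: [0.6448, -0.0325, 0.2327]
tcp_rot: [[-0.679, 0.734, -0.0], [0.734, 0.679, -0.0], [-0.0, -0.0, -1.0]]
wrist_force: [0.0, 0.2, -1.3]
finger_gap: 0.0137
finger_force: 98.1
```

Run:
```python
from h import *
s=arm.sense();print(s["eef_pos"],s["finger_gap"])
go((.5462,-.1851,.215),147.6)
```

```text
[ 0.64481312 -0.03245769  0.23269984] 0.01366696428278604
turn -0.33 shift [-0.301 -1.173  0.118] tilt [-0.e+00 -3.e-04 -1.e+00] t 27.25
```

Request:
step_arm --increments '[[[0,0,-0.08,-0.06,-0.25,0,235],[0,0,-0.16,-0.13,-0.5,0,235],[0,0,-0.24,-0.2,-0.75,0,235],[0,0,-0.33,-0.25,-0.95,0,235],[0,0,-0.33,-0.25,-0.95,0,235]]]'

```text
time_s: 27.88
eef_pos: [0.5657, -0.1554, 0.2329]
tcp_rot: [[-0.845, 0.535, 0.0], [0.535, 0.845, -0.0], [-0.0, 0.0, -1.0]]
wrist_force: [0.2, 1.1, -1.3]
finger_gap: 0.0137
finger_force: 98.3
```

Run:
```python
from h import *
go((.5462,-.1851,.20),147.6)
```

```text
turn 0.002 shift [ 0.004 -0.237  0.22 ] tilt [ 3.e-04 -1.e-04 -1.e+00] t 27.875
```

Request:
step_arm --increments '[[[0,0,0,0.004,-0.12,0,235],[0,0,0,0.004,-0.237,0.1,235],[0,0,0,0.004,-0.237,0.2,235],[0,0,0,0.004,-0.237,0.22,235],[0,0,0,0.004,-0.237,0.22,235],[0,0,0,0.004,-0.237,0.22,235]]]'

```text
time_s: 28.62
eef_pos: [0.5472, -0.1849, 0.2]
tcp_rot: [[-0.846, 0.534, 0.001], [0.534, 0.846, -0.0], [-0.001, 0.0, -1.0]]
wrist_force: [1.5, -1.2, -2.0]
finger_gap: 0.0137
finger_force: 98.4
```

Run:
```python
from h import *
s=arm.sense();print(s["eef_pos"])
go((.5462,-.1851,.13),147.6)
i=camera_info("wrist");w=capture("wrist");cv2.imwrite("pics/w11.png",w)
ex=np.array([np.cos(np.radians(147.6)),np.sin(np.radians(147.6)),0]);ey=np.array([ex[1],-ex[0],0])
# expected plinth end corners (z .008) and cover end
for a in(-.041,.041):print("plinth",proj(i,np.array([.5492,-.187,.008])+.084*ex+a*ey))
```

```text
[ 0.54722718 -0.18490489  0.19997   ]
turn 0.003 shift [ 0.006 -0.005  0.466] tilt [ 8.e-04 -4.e-04 -1.e+00] t 28.625
plinth [272.60128345 104.53312803]
plinth [380.80910459 104.71503584]
```

View pics/w11.png

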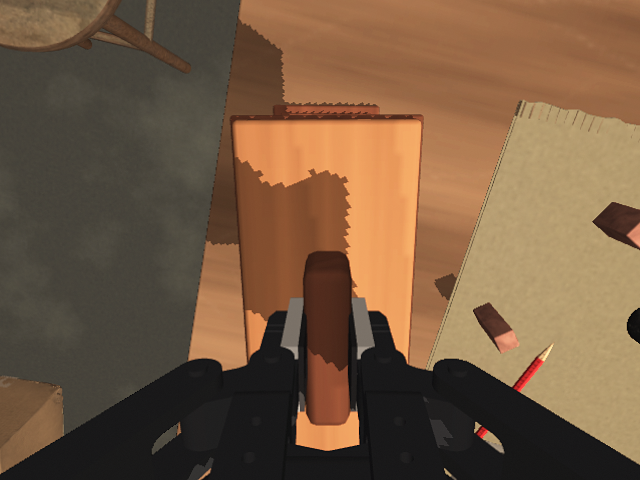

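Request:
step_arm --increments '[[[0,0,0,0.006,-0.004,0.12,235],[0,0,0,0.006,-0.004,0.26,235],[0,0,0,0.006,-0.004,0.38,235],[0,0,0,0.006,-0.004,0.46,235],[0,0,0,0.006,-0.004,0.46,235],[0,0,0,0.006,-0.004,0.46,235]]]'

```text
time_s: 29.42
eef_pos: [0.5461, -0.1854, 0.1313]
tcp_rot: [[-0.845, 0.534, 0.001], [0.534, 0.845, -0.001], [-0.001, 0.0, -1.0]]
wrist_force: [-0.3, -0.4, -1.2]
finger_gap: 0.0135
finger_force: 98.4
```

Run:
```python
from h import *
go((.5462,-.1851,.0956),147.6)
i=camera_info("wrist");w=capture("wrist");cv2.imwrite("pics/w12.png",w)
ex=np.array([np.cos(np.radians(147.6)),np.sin(np.radians(147.6)),0]);ey=np.array([ex[1],-ex[0],0]);s=arm.sense()
for a in(-.041,.041):print("plinth",proj(i,np.array([.5492,-.187,.008])+.084*ex+a*ey))
for a in(-.033,.033):print("cover end if ok",proj(i,np.array([.5492,-.187,s["eef_pos"][2]-.0066])+.076*ex+a*ey))
```

```text
turn 0.003 shift [0.001 0.002 0.238] tilt [ 1.2e-03 -7.0e-04 -1.0e+00] t 29.425
plinth [260.02908339 103.20836308]
plinth [396.41366081 103.35813654]
cover end if ok [232.14317927 119.93693921]
cover end if ok [426.07066238 120.14215075]
```

View pics/w12.png

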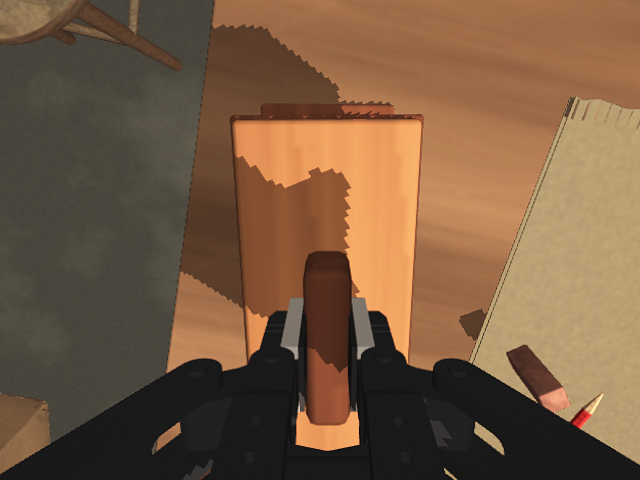

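Request:
step_arm --increments '[[[0,0,0,0,0.002,0.06,235],[0,0,0,0,0.002,0.12,235],[0,0,0,0,0.002,0.17,235],[0,0,0,0,0.002,0.2,235],[0,0,0,0,0.002,0.22,235],[0,0,0,0,0.002,0.22,235]]]'

```text
time_s: 30.22
eef_pos: [0.5459, -0.185, 0.0974]
tcp_rot: [[-0.845, 0.534, -0.0], [0.534, 0.845, 0.0], [0.0, 0.0, -1.0]]
wrist_force: [-0.3, -0.2, -1.8]
finger_gap: 0.0136
finger_force: 98.4
```

Run:
```python
from h import *
go((.5462,-.1851,.0956),147.6)
```

```text
turn 0.002 shift [-0.002  0.     0.012] tilt [-1.e-04  1.e-04 -1.e+00] t 30.225
```

Rim is about 2 mm above the seat; settle it, then release.

Request:
step_arm --increments '[[[0,0,0,0,0,0.008,235],[0,0,0,0,0,0.013,235],[0,0,0,0,0,0.013,235]]]'

```text
time_s: 30.6
eef_pos: [0.5459, -0.185, 0.0956]
tcp_rot: [[-0.845, 0.534, 0.0], [0.534, 0.845, -0.0], [-0.0, -0.0, -1.0]]
wrist_force: [-0.4, 0.9, -1.6]
finger_gap: 0.0139
finger_force: 98.6
```

Request:
step_arm --increments '[[[0,0,0,0,0,0,190],[0,0,0,0,0,0,150],[0,0,0,0,0,0,110],[0,0,0,0,0,0,110],[0,0,0,0,0,-0.2,110],[0,0,0,0,0,-0.6,110],[0,0,0,0,0,-1,110],[0,0,0,0,0,-1,110]]]'

```text
time_s: 31.6
eef_pos: [0.5473, -0.1856, 0.2504]
tcp_rot: [[-0.845, 0.534, 0.008], [0.534, 0.845, -0.005], [-0.009, 0.0, -1.0]]
wrist_force: [0.1, -0.4, 0.2]
finger_gap: 0.0487
finger_force: 0.0
```

Request:
step_arm --increments '[[[0,0,0,-0.3,0.2,0,110],[0,0,0,-0.6,0.5,0,110],[0,0,0,-0.6,0.8,0,110],[0,0,0,-0.6,0.8,0,110],[0,0,0,-0.6,0.8,0,110]]]'

```text
time_s: 32.22
eef_pos: [0.6858, -0.1318, 0.2447]
tcp_rot: [[-0.845, 0.534, -0.001], [0.534, 0.845, 0.0], [0.001, -0.001, -1.0]]
wrist_force: [0.1, -0.5, -0.2]
finger_gap: 0.0486
finger_force: 0.0
```

Run:
```python
from h import *
s=arm.sense();print(s["time_s"],s["eef_pos"],s["wrist_force"])
w=cv2.resize(capture("wrist"),(400,300));t=cv2.resize(capture("scene")[200:440,240:560],(800,600));cv2.imwrite("pics/s1.png",np.hstack([t[100:550,:]]))
cv2.imwrite("pics/w13.png",w)
```

```text
32.225 [ 0.68577628 -0.13184388  0.24465496] [ 0.05323128 -0.54688433 -0.18980447]
```

View pics/s1.png

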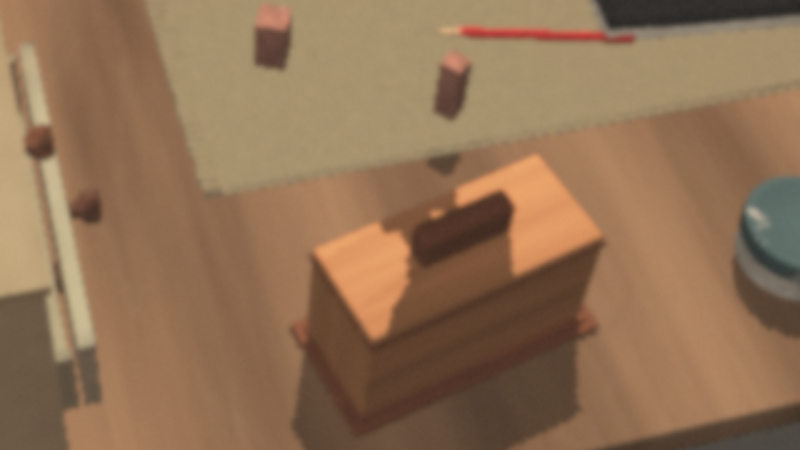

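The cover sits level on the plinth, with the plinth showing evenly all round it. Both blanks are still standing at about (272,38) and (452,85), and the gripper is clear. I'm handing in.

```bash
python3 -c "
from cell import arm
print(arm.finish_job())"
```

```text
the job is handed in; nothing more can be done
None
```

I stood the three seals knob up in their sockets, set the cover flat and home on the base, left both blanks standing, and handed the job in at about 32 s; no result came back.

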